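# Find the screw cap that fits the parts pot

## Robot

A 6-joint arm with a two-finger parallel gripper is mounted at the origin on a cart in front of the work surface, level with it; the furniture and walls round the work are solid. World frame = base frame: x ahead of the robot, y to its left, z up, the work surface at z = 0. Lengths are in m, angles in rad, forces in N, time in s.
With the tool pointing down it reaches from about 0.35 to 0.775 m from the base axis. Payload 7.3 kg.
Tool frame: the origin (TCP) lies at the very end of the fingers, on their centre line; the grasp point (between the pads) lies 19 mm behind it; z points along the fingers, y is the line along which they close (so a half turn about z gives the same grasp; the last joint's range is limited). The gripper opens to 92 mm and grips with 3 to 60 N. Pads are 19 mm wide; open, the fingers measure 130 mm over their backs; the gripper's body (75 mm by 190 mm) begins 47 mm behind the grasp point.
Start: joints at [0.962, 0.342, 1.524, -0, 1.275, -0.146], TCP at [0.234, 0.47, 0.227] pointing down, gripper open.
Joint ranges: [-2.53, 2.53], [-0.77, 2.02], [0.04, 2.7], [-1, 4.14], [0.28, 2.66], [-3.11, 3.11]. Speed limits (rad/s): [2.57, 2.57, 3.14, 3.14, 3.14, 3.14].

## Interface

Orientations are given as [roll, pitch, yaw] about the fixed x, y, z axes, in that order (R = Rz(yaw) Ry(pitch) Rx(roll)).
In Python, from cell import observe, read_camera, get_calibration, hand_in, search_frame gives the robot as it stands.
- The arm moves only by the tool step_arm, never from a script. Its argument "commands" is a list of rows, each an object with "translation": the shift along the tool's x, y, z in mm, a list of three; "roll": the turn about the tool's z in rad. In form: [{"translation": [x, y, z], "roll": roll}, ...]. A call has 1 to 20 rows; each row shifts and turns the commanded pose from where the row before left it, along the tool's axes as they then stand; what a row does not reach is not made up. A row lasts 1/12 s, in which the tool goes at most 41.7 mm and 7.16 degrees, less where a joint would pass 70% of its speed; a pose out of reach is approached as far as the arm can. A call is refused whole if a number of a shift passes 41.7 or a number of a turn 0.125, either way. A call with a gripper value outside its range is refused whole. "fingers" is the opening, from 0 (shut) to 1 (fully open), set as the call begins (left out, the last holds). The fingers move at their own pace and stop on an object; "grip_force" is the grip in N (left out, the last holds). Time passes only in rows, so rows that do not move let the fingers close. It gives the time, the measured TCP pose, the force, the opening and the grip force at its end, in the units of the state.
- observe(): the state, without advancing time (a new reading comes with each control period).
- read_camera(name): name is "scene" or "side" or "wrist"; returns the picture (420x560x3 uint8, red, green, blue); there is no depth.
- get_calibration(name): a dict with "camera_matrix" (3x3 intrinsics, pixels), "dist_coeffs" ([k1, k2, p1, p2, k3] as OpenCV has them; the pictures are not rectified), "world_from_camera" (4x4, takes a point from camera to world coordinates). Camera axes: x right, y up, looking along -z (the intrinsics and any distortion apply to the point x, -y, -z); pixel columns grow to the right and rows downward; lengths in m; the calibration is good to about 2 mm. A picture is of the moment at which its call begins: read the wrist's pose just before it. get_calibration takes no time and is no camera call; for the wrist camera it gives the pose at the moment of the call.
- hand_in(): hands the job in; it is judged then, once.
Trained networks look in the newest picture that a camera, given by its name, has taken for a name from the list of things; names that differ only in an ending like _2 or _b are one class to them, and where a whole thing is asked for, a point or a joint stands for the part that bears it (a point fixed in the world has none). Each returns a list of dicts, best first, with "confidence" (0 to 1); they miss things now and then, are a little off and sometimes report something else, mostly with a low value. They report only what shows in the picture. A call takes as long as a camera call. They do not tell look-alikes from the thing itself.
- search_frame(camera, name): "at" ([x, y, z] in m, in world coordinates, good to about 4 mm: the middle of the surface that is visible of it).
The state is a dict: "time": time; "qpos": joint angles; "qvel": joint speeds; "joint_efforts": joint torques, N m; "tool_pos": TCP position; "tool_rot": TCP orientation; "contact_force": force on the tool from outside, world axes, zero at the start; "torque": the same for the moment, N m; "opening": finger opening in m; "grip_force": force on a finger pad.
Only numpy, scipy, OpenCV 4.12 (cv2) and the standard library are available. Lean on these libraries where they do the work, as an engineer would, in place of code of your own. Each camera call takes 0.05 s, during which the arm holds its last target. There are 200 camera calls.

## Task

Close the threaded pot that is clamped to the bench. Two loose screw caps that look alike lie beside it, but only one has the right thread: try them, and screw the one that fits clockwise until it is fully home on the rim. The cap that binds part-way is not to stay on the pot: leave it on the bench, right way up and clear of the pot's base plate.

Things in the scene. Friction and masses are not known exactly. Their poses are not given: they have to be found in the camera images.
- pot: Grey pot fixed to the bench on a dark square steel plate 130x130x10 mm. Body 84 mm in diameter; shoulder 52 mm and neck rim 80 mm above the bench. Origin: centre of the underside, on the bench; z up along the neck. Three small raised steel marks on the shoulder, one in the pot's +x direction, the others 120 degrees apart: start a cap with its ribs over them.
- pot_rim (a point): Centre of the open steel neck at rim height; axes as the pot's. Neck 41 mm in diameter, the top 5 mm tapered to 35. Round it a coarse right-hand thread of three starts: three ridges 3 mm thick, out to 50 mm diameter, starting 7.6 mm below the rim and falling 27 mm per full clockwise turn (seen from above), 6 mm of free channel between them.
- cap_a: Aluminium screw cap, 34 mm high, 0.15 kg, right way up: knurled round head (62 mm wide, top 12 mm; grip it there) over a hollow skirt 59 mm wide (55 inside), 22 mm deep. Origin: centre of the skirt's lower edge, z up. Inside, three pins 2 mm above that edge, tips on a 45 mm circle, at the cap's +x and 120 degrees apart, under three raised ribs on top. Looks like cap_b; which one fits is found by trying.
- cap_b: The other aluminium screw cap, outwardly the same as cap_a, same origin and axes. On one cap they are plain pins 4 mm thick (it fits, with 2 mm of axial play); on the other a block 6 mm wide stands over each pin to 15 mm above the skirt's edge: that cap goes on the same and begins to turn, but binds after about 15 degrees with some 4 mm left to sink; turned back a little it lifts straight off.
- cap_a_seat (a point): Centre of the ceiling inside cap_a's skirt, 22 mm above its lower edge; it meets pot_rim when home (cap's lower edge then 58 mm, its top 92 mm above the bench). Put on level with ribs over marks, a cap rests about 5 mm above home; the one that fits, turned clockwise, sinks 0.075 mm per degree, is home after about 70 degrees and draws tight by about 95.
- cap_b_seat (a point): The same point of cap_b: centre of the ceiling inside its skirt, 22 mm above the skirt's lower edge.
There are look-alikes about, which are no part of the job. What is shaped like the cap_a but pink is not meant.

How it is judged:
At the end, for the whole second after the job is handed in: The cap that fits sits fully home on the pot: the ceiling of its skirt within 1.2 mm of the rim, within 3 mm of the neck's axis, level within 3 degrees, at rest; the other cap stands at rest on the bench, right way up, not touching the pot or its base plate and more than 90 mm from the pot's axis (((z of cap_a_seat in the frame of pot_rim between -0.003 and 0.0012 m and horizontal distance between cap_a_seat and pot_rim below 0.003 m and angle between cap_a's own z axis and vertical below 0.05 rad and linear speed of each of cap_a, cap_b below 0.01 m/s and height (world z) of cap_b between -0.006 and 0.006 m and angle between cap_b's own z axis and vertical below 0.1 rad and horizontal distance between cap_b and pot above 0.09 m and contact force between cap_b and pot below 0.1 N) or (z of cap_b_seat in the frame of pot_rim between -0.003 and 0.0012 m and horizontal distance between cap_b_seat and pot_rim below 0.003 m and angle between cap_b's own z axis and vertical below 0.05 rad and linear speed of each of cap_b, cap_a below 0.01 m/s and height (world z) of cap_a between -0.006 and 0.006 m and angle between cap_a's own z axis and vertical below 0.1 rad and horizontal distance between cap_a and pot above 0.09 m and contact force between cap_a and pot below 0.1 N))).
It also fails if it takes over 64 s, if anything falls off the work surface, if the arm or the gripper's body presses on something with over 40 N, if the wrist force passes 120 N, or if a joint passes its speed limit or range.

## Working session

There is one attempt and no reset: what is moved stays moved. The work goes in short steps, Python scripts to look and compute and a tool call to move; the robot and the scene stay as the last step left them, time stands still between calls to the robot, and variables do not carry over. Pictures are saved under pics/ and viewed, at most 10 in all, crops included, and the job is handed in when it is done.

Besides the shell and the picture viewer there is one more tool, called after "Request:" by a JSON object that holds its "fn" and its "kwargs". step_arm: Moves the arm, as the interface text tells. Its arguments: {"type":"object","properties":{"commands":{"type":"array"},"fingers":{"type":"number"},"grip_force":{"type":"number"}},"required":["commands"]}

```bash
mkdir -p pics; ls; python3 - <<'E'
from cell import *
import cv2,numpy as np
print(observe())
ims=[]
for c in ["scene","side"]:
    im=read_camera(c); cv2.imwrite(f"pics/{c}0.png",im[:,:,::-1])
    k=get_calibration(c); print(c,np.round(k["camera_matrix"],1).tolist(),k["dist_coeffs"],np.round(k["world_from_camera"],3).tolist())
    for n in ["pot","cap_a"]:
        print(n,[(np.round(d["at"],3).tolist(),round(d["confidence"],2)) for d in search_frame(c,n)])
E
```

```text
pics
{'time': 0.0, 'qpos': array([ 9.62003427e-01,  3.42734105e-01,  1.52501844e+00, -1.12210472e-05,
        1.27538222e+00, -1.45994457e-01]), 'qvel': array([-1.67844898e-03, -6.91311222e-04,  2.15199549e-04,  6.31367896e-04,
        1.63516057e-04,  3.10449423e-05]), 'joint_efforts': array([-6.54403120e-04, -4.31235301e+01, -2.44223017e+01,  7.17294146e-02,
        5.59763610e-02, -1.77507209e-04]), 'tool_pos': array([0.23413562, 0.46944859, 0.22603855]), 'tool_rot': array([-3.14006538e+00, -2.13726232e-04,  2.67879732e+00]), 'contact_force': array([-0.60007586, -0.5728765 ,  0.72779387]), 'torque': array([ 0.02308446, -0.01294139, -0.02016937]), 'grip_force': 0.0, 'opening': 0.09195790748326299}
scene [[477.4, 0.0, 279.7], [0.0, 477.4, 208.3], [0.0, 0.0, 1.0]] [0.02000664 0.         0.         0.         0.        ] [[0.608, 0.445, -0.658, -0.212], [-0.794, 0.329, -0.511, -0.557], [-0.011, 0.833, 0.553, 0.667], [0.0, 0.0, 0.0, 1.0]]
pot []
cap_a [([0.529, 0.205, 0.03], 0.65), ([0.546, -0.252, 0.035], 0.62), ([0.48, 0.3, 0.03], 0.58)]
side [[474.4, 0.0, 286.8], [0.0, 474.4, 207.0], [0.0, 0.0, 1.0]] [-0.01043612  0.          0.          0.          0.        ] [[0.999, -0.027, 0.026, 0.536], [0.034, 0.38, -0.924, -0.887], [0.015, 0.925, 0.381, 0.458], [0.0, 0.0, 0.0, 1.0]]
pot [([0.504, -0.009, 0.02], 0.57)]
cap_a [([0.482, 0.294, 0.027], 0.93), ([0.558, -0.258, 0.036], 0.9), ([0.536, 0.195, 0.032], 0.82), ([0.504, -0.011, 0.02], 0.34)]
```

View pics/scene0.png

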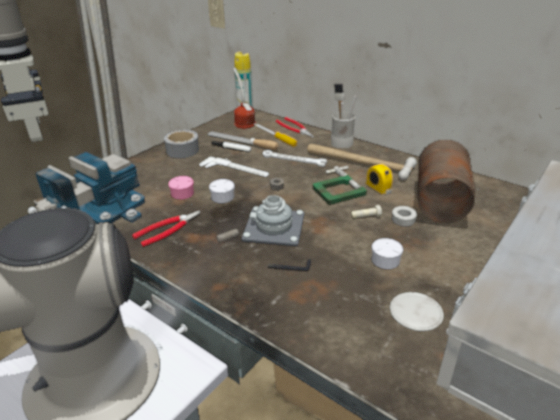

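View pics/side0.png

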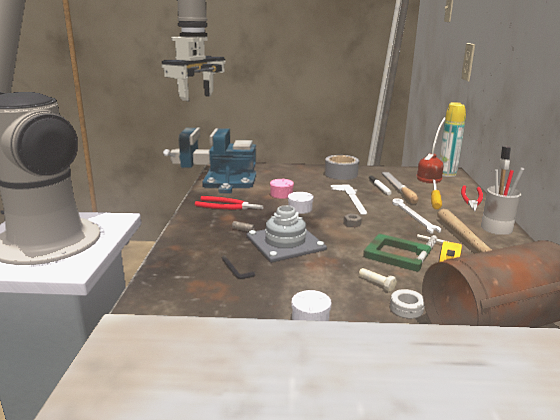

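The scene camera shows three capped shapes: pink at (181,187), white at (222,190), and white at (387,253). The pot is at (274,218). The pink one is the look-alike, and the two white/aluminium ones are cap_a and cap_b. Next I'll look with the wrist camera.

```bash
cat > h.py <<'E'
from cell import *
import cv2,numpy as np
from scipy.spatial.transform import Rotation as Ro
def plan(target,yaw=None):
    s=observe(); R=Ro.from_euler('xyz',s["tool_rot"]).as_matrix()
    d=R.T@(np.array(target)-s["tool_pos"])*1000
    roll=None if yaw is None else (s["tool_rot"][2]-yaw+np.pi)%(2*np.pi)-np.pi
    print("shift mm",d.round(1),"norm",np.linalg.norm(d).round(1),"roll",roll,"pos",s["tool_pos"].round(4),"rot",s["tool_rot"].round(4),"q6",s["qpos"][5].round(3),"t",s["time"])
def ray(uv,k):
    p=cv2.undistortPoints(np.array([[uv]],float),k["camera_matrix"],k["dist_coeffs"])[0,0]
    T=k["world_from_camera"]; return T[:3,3],T[:3,:3]@np.array([p[0],-p[1],-1])
def atz(uv,k,z):
    o,d=ray(uv,k); return o+d*(z-o[2])/d[2]
def proj(P,k):
    T=k["world_from_camera"]; c=T[:3,:3].T@(np.array(P)-T[:3,3]); c=c*[1,-1,-1]
    return cv2.projectPoints(c.reshape(1,3),np.zeros(3),np.zeros(3),k["camera_matrix"],k["dist_coeffs"])[0][0,0]
E
python3 - <<'E'
from h import *
k=get_calibration("wrist"); print(k["camera_matrix"],k["world_from_camera"].round(3))
plan([.42,.1,.3],np.pi/2)
E
```

```text
[[303.96927014   0.         278.43740381]
 [  0.         303.96927014 211.11081341]
 [  0.           0.           1.        ]] [[ 0.446 -0.868 -0.218  0.177]
 [ 0.895  0.432  0.109  0.498]
 [ 0.    -0.244  0.97   0.384]
 [ 0.     0.     0.     1.   ]]
shift mm [-331.2 -247.9  -73.4] norm 420.2 roll 1.1079725843195902 pos [0.2343 0.4697 0.2265] rot [-3.1412e+00 -1.0000e-04  2.6788e+00] q6 -0.146 t 0.3
```

```bash
python3 -c "
from h import *
plan([.50,.10,.24],np.pi/2)"
```

```text
shift mm [-402.8 -212.2  -13.4] norm 455.5 roll 1.1079725843195902 pos [0.2343 0.4697 0.2265] rot [-3.1412e+00 -1.0000e-04  2.6788e+00] q6 -0.146 t 0.3
```

Request:
{"fn": "step_arm", "kwargs": {"commands": [{"translation": [-33.6, -17.7, -1], "roll": 0}, {"translation": [-33.6, -17.7, -1], "roll": 0}, {"translation": [-33.6, -17.7, -1], "roll": 0}, {"translation": [-33.6, -17.7, -1], "roll": 0}, {"translation": [-33.6, -17.7, -1], "roll": 0}, {"translation": [-33.6, -17.7, -1], "roll": 0}, {"translation": [-33.6, -17.7, -1], "roll": 0}, {"translation": [-33.6, -17.7, -1], "roll": 0}, {"translation": [-33.6, -17.7, -1], "roll": 0}, {"translation": [-33.6, -17.7, -1], "roll": 0}, {"translation": [-33.6, -17.7, -1], "roll": 0}, {"translation": [-33.6, -17.7, -1], "roll": 0}]}}

```text
time: 1.3
tool_pos: [0.5011, 0.0979, 0.2389]
tool_rot: [3.141, 0.0, 2.679]
contact_force: [1.5, 0.6, -0.7]
opening: 0.0919
grip_force: 0.0
```

Request:
{"fn": "step_arm", "kwargs": {"commands": [{"translation": [0, 0, 0], "roll": 0.111}, {"translation": [0, 0, 0], "roll": 0.111}, {"translation": [0, 0, 0], "roll": 0.111}, {"translation": [0, 0, 0], "roll": 0.111}, {"translation": [0, 0, 0], "roll": 0.111}, {"translation": [0, 0, 0], "roll": 0.111}, {"translation": [0, 0, 0], "roll": 0.111}, {"translation": [0, 0, 0], "roll": 0.111}, {"translation": [0, 0, 0], "roll": 0.111}, {"translation": [0, 0, 0], "roll": 0.111}, {"translation": [0, 0, 0], "roll": 0}, {"translation": [0, 0, 0], "roll": 0}]}}

```text
time: 2.3
tool_pos: [0.5003, 0.0997, 0.2387]
tool_rot: [-3.141, -0.0, 1.572]
contact_force: [0.4, 0.7, -0.2]
opening: 0.0919
grip_force: 0.0
```

```bash
python3 - <<'E'
from h import *
print(observe()["tool_pos"],observe()["tool_rot"],observe()["time"])
k=get_calibration("wrist")
im=read_camera("wrist"); cv2.imwrite("pics/w1.png",im[:,:,::-1])
np.save("w1.npy",im); np.savez("k1.npz",**{a:np.array(b) for a,b in k.items()})
for n in ["pot","pot_rim","cap_a","cap_a_seat"]:
    print(n,[(np.round(d["at"],4).tolist(),round(d["confidence"],2),proj(d["at"],k).round().tolist()) for d in search_frame("wrist",n)])
E
```

```text
[0.5002829 0.0997272 0.2386691] [-3.14149383e+00 -4.04236684e-05  1.57211953e+00] 2.3
pot [([0.5085, 0.0445, 0.0105], 0.83, [284.0, 228.0])]
pot_rim [([0.5094, 0.0452, 0.0095], 0.83, [285.0, 227.0])]
cap_a [([0.5358, 0.2184, 0.0347], 0.84, [310.0, 85.0]), ([0.4909, 0.2909, 0.0334], 0.81, [269.0, 15.0])]
cap_a_seat [([0.4882, 0.2958, 0.0364], 0.63, [267.0, 9.0]), ([0.5362, 0.2173, 0.0337], 0.6, [310.0, 87.0]), ([0.5053, 0.0438, 0.0076], 0.57, [281.0, 228.0])]
```

View pics/w1.png

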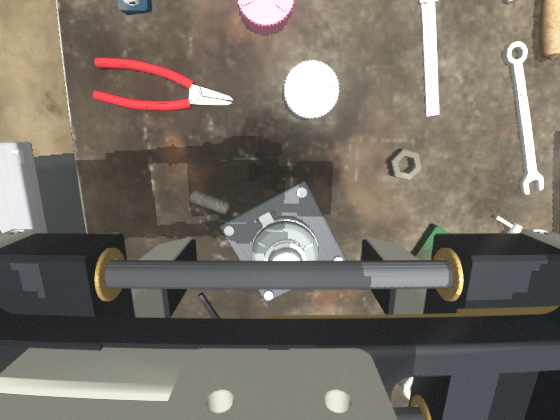

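Request:
{"fn": "step_arm", "kwargs": {"commands": [{"translation": [-32, 1, 11], "roll": 0}, {"translation": [-32, 1, 11], "roll": 0}, {"translation": [-32, 1, 11], "roll": 0}, {"translation": [-32, 1, 11], "roll": 0}, {"translation": [-32, 1, 11], "roll": 0}, {"translation": [-32, 1, 11], "roll": 0}, {"translation": [0, 0, 0], "roll": 0}, {"translation": [0, 0, 0], "roll": 0}]}}

```text
time: 3.22
tool_pos: [0.5056, -0.0935, 0.1721]
tool_rot: [-3.14, -0.001, 1.566]
contact_force: [0.1, 0.2, 0.1]
opening: 0.0916
grip_force: 0.0
```

```bash
python3 - <<'E'
from h import *
print(observe()["tool_pos"],observe()["tool_rot"],observe()["time"])
k=get_calibration("wrist")
im=read_camera("wrist"); np.save("w2.npy",im); np.savez("k2.npz",**{a:np.array(b) for a,b in k.items()})
r=search_frame("wrist","pot")
for d in r: print(d,proj(d["at"],k))
c=proj([.508,-.01,.06],k); print(c)
x0,y0=max(int(c[0])-100,0),max(int(c[1])-75,0)
cr=im[y0:y0+150,x0:x0+200]; print(x0,y0)
cv2.imwrite("pics/w2.png",cv2.resize(cr,None,fx=4,fy=4,interpolation=cv2.INTER_CUBIC)[:,:,::-1])
E
```

```text
[ 0.50556852 -0.09352879  0.17206131] [-3.14025827e+00 -6.93248744e-04  1.56632035e+00] 3.2167
{'at': [0.5078, 0.0151, 0.0072], 'confidence': 0.62} [279.61734583  89.79670795]
[280.11144359 111.8339484 ]
180 36
```

View pics/w2.png

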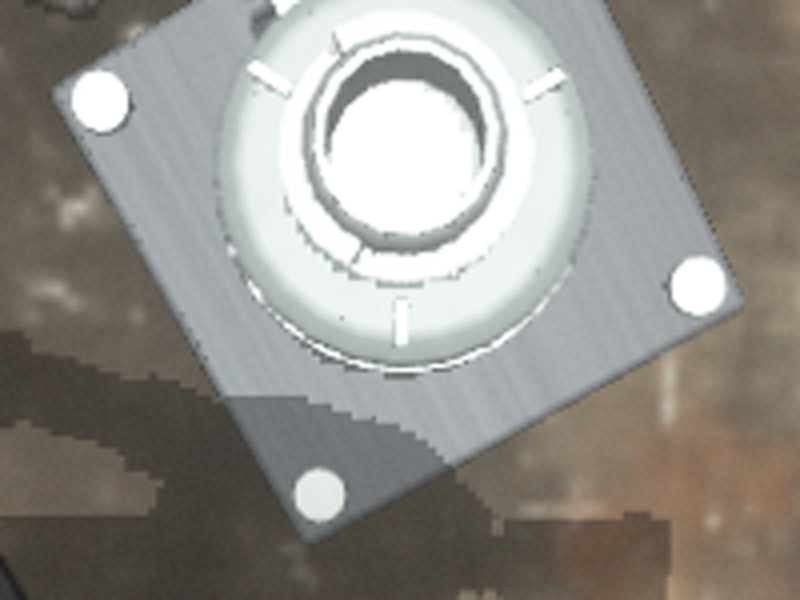

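The crop shows the pot from above. The rim is centred near crop pixel (404,143). The shoulder marks are at (270,77), (546,85) and (401,322).

```bash
python3 - <<'E'
from h import *
k=dict(np.load("k2.npz"))
f=lambda u,v:(180+(u+.5)/4-.5,36+(v+.5)/4-.5)
M=np.array([atz(f(*p),k,.053) for p in [(270,77),(546,85),(401,322)]])
A=np.c_[2*M[:,:2],np.ones(3)]; s=np.linalg.solve(A,(M[:,:2]**2).sum(1)); c=s[:2]
print("circ centre marks",c,"r",np.linalg.norm(M[:,:2]-c,axis=1))
for z,pts in [(.0755,[(303,143),(507,143),(404,33),(404,253)]),(.08,[(315,143),(495,143),(404,47),(404,238)])]:
    P=np.array([atz(f(*p),k,z) for p in pts]); print(z,P[:2,:2].mean(0),P[:,:2].mean(0),np.ptp(P,axis=0))
print(np.degrees(np.arctan2(M[:,1]-c[1],M[:,0]-c[0])))
# bolts
P=np.array([atz(f(*p),k,.012) for p in [(100,100),(320,495),(697,285)]]);print(P, (P[0]+P[2])/2)
E
```

```text
circ centre marks [0.50894995 0.0200701 ] r [0.03319225 0.03319225 0.03319225]
0.0755 [0.50860058 0.01938946] [0.50850285 0.01922804] [0.03979753 0.04055396 0.        ]
0.08 [0.50856788 0.01851492] [0.50847203 0.01844035] [3.44905944e-02 3.45738373e-02 2.77555756e-17]
[149.36712934  27.14129262 -91.95639411]
[[ 0.43497531  0.04212714  0.012     ]
 [ 0.48691965 -0.05366504  0.012     ]
 [ 0.58198876 -0.00171097  0.012     ]] [0.50848204 0.02020809 0.012     ]
```

Request:
{"fn": "step_arm", "kwargs": {"commands": [{"translation": [35, 5, 6], "roll": 0}, {"translation": [35, 5, 6], "roll": 0}, {"translation": [35, 5, 8], "roll": 0}, {"translation": [35, 5, 10], "roll": 0}, {"translation": [35, 5, 10], "roll": 0}, {"translation": [33, 5, 12], "roll": 0}, {"translation": [0, 0, 0], "roll": 0}, {"translation": [0, 0, 0], "roll": 0}]}}

```text
time: 3.98
tool_pos: [0.5357, 0.1188, 0.1206]
tool_rot: [-3.141, -0.0, 1.575]
contact_force: [1.2, -0.2, -0.5]
opening: 0.0917
grip_force: 0.0
```

```bash
python3 - <<'E'
from h import *
print(observe()["tool_pos"],observe()["tool_rot"],observe()["time"])
k=get_calibration("wrist")
im=read_camera("wrist"); np.save("w3.npy",im); np.savez("k3.npz",**{a:np.array(b) for a,b in k.items()})
for d in search_frame("wrist","cap_a"): print(d,proj(d["at"],k))
g=im.astype(int); m=((g.min(2)>170)&(np.ptp(g,axis=2)<30)).astype(np.uint8)
n,l,s,c=cv2.connectedComponentsWithStats(m)
for i in range(1,n):
    if s[i,4]>1500: print(s[i],c[i])
c=proj([.536,.215,.034],k); print(c)
x0,y0=max(int(c[0])-80,0),max(int(c[1])-60,0)
cr=im[y0:y0+120,x0:x0+160].astype(float); print(x0,y0)
cr=np.clip((cr-150)*255/105,0,255).astype(np.uint8)
cv2.imwrite("pics/w3.png",cv2.resize(cr,None,fx=5,fy=5,interpolation=cv2.INTER_CUBIC)[:,:,::-1])
E
```

```text
[0.53567821 0.11875101 0.12061811] [-3.14116105e+00 -1.26357784e-04  1.57459495e+00] 3.9833
{'at': [0.5339, 0.2177, 0.0343], 'confidence': 0.84} [275.68828713  88.04533199]
{'at': [0.4919, 0.2802, 0.0072], 'confidence': 0.68} [224.11244833  12.01451192]
[ 444    0   22  131 2472] [454.82524272  63.9328479 ]
[ 240   49   83   87 5537] [280.9832039   91.55156222]
[   0  377  172   24 2443] [ 79.56283258 389.81211625]
[278.4489448   91.85822167]
198 31
```

View pics/w3.png

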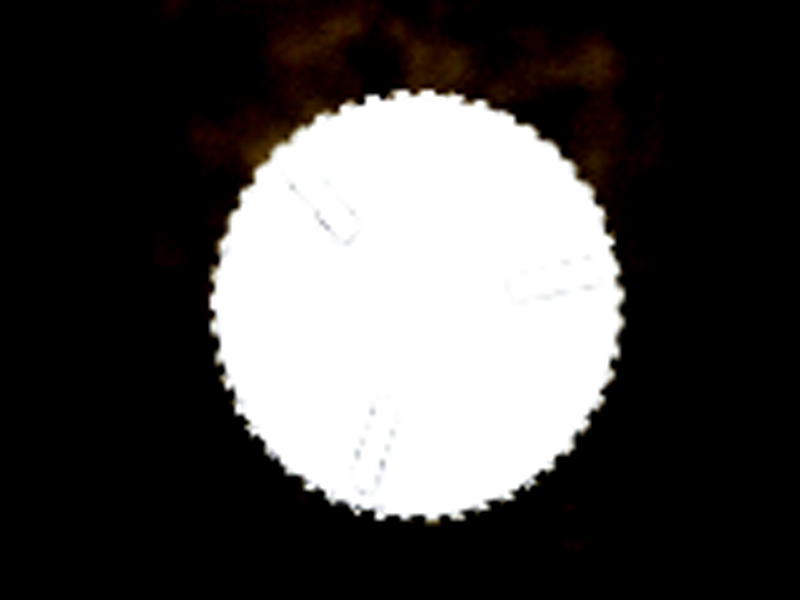

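The crop shows the cap disc at about (417,305), with faint ribs at (555,279), (323,208) and (375,447). It is the white cap at scene pixel (222,190), not the pink one.

```bash
python3 - <<'E'
from h import *
k=dict(np.load("k3.npz")); k1=dict(np.load("k1.npz"))
f=lambda u,v:(198+(u+.5)/5-.5,31+(v+.5)/5-.5)
M=np.array([atz(f(*p),k,.035) for p in [(555,279),(323,208),(377,447)]])
A=np.c_[2*M[:,:2],np.ones(3)]; s=np.linalg.solve(A,(M[:,:2]**2).sum(1)); c=s[:2]
print("ribs centre",c,np.linalg.norm(M[:,:2]-c,axis=1),np.degrees(np.arctan2(M[:,1]-c[1],M[:,0]-c[0])))
for z in (.034,.028):
  P=np.array([atz(f(*p),k,z) for p in [(211,300),(623,300),(417,90),(417,520)]]); print(P[:,:2].mean(0),P[:2,:2].mean(0),np.ptp(P,axis=0))
# triangulate disc centre (two views)
o1,d1=ray(f(417,302),k);o2,d2=ray((311.5,88.5),k1)
t=np.linalg.lstsq(np.c_[d1,-d2],o2-o1,rcond=None)[0]; print(o1+d1*t[0],o2+d2*t[1])
E
```

```text
ribs centre [0.53845241 0.21402186] [0.02083638 0.02083638 0.02083638] [  13.65731928  134.67965025 -108.31776937]
[0.53793795 0.2152253 ] [0.53793436 0.21600302] [6.25320447e-02 6.23019216e-02 2.77555756e-17]
[0.53798153 0.21602072] [0.53797785 0.21681756] [6.40700325e-02 6.38342496e-02 5.55111512e-17]
[0.5379206  0.21542274 0.03554367] [0.53795002 0.21506098 0.03549532]
```

Request:
{"fn": "step_arm", "kwargs": {"commands": [{"translation": [32, 0.7, 0], "roll": 0}, {"translation": [32, 0.7, 0], "roll": 0}, {"translation": [32.4, 0.6, 10], "roll": 0}, {"translation": [0, 0, 30], "roll": 0}, {"translation": [0, 0, 20], "roll": 0}, {"translation": [0, 0, 0], "roll": 0}, {"translation": [0, 0, 0], "roll": 0}]}}

```text
time: 4.67
tool_pos: [0.5385, 0.2111, 0.0609]
tool_rot: [-3.14, 0.0, 1.568]
contact_force: [0.9, -0.2, 0.8]
opening: 0.0921
grip_force: 0.0
```

```bash
python3 -c "
from h import *
plan([.538,.2152,.010],np.pi/2)"
```

```text
shift mm [ 4.1 -0.4 50.9] norm 51.0 roll -0.0031756825592070825 pos [0.5385 0.2111 0.0609] rot [-3.1404e+00  3.0000e-04  1.5676e+00] q6 0.244 t 4.6667
```

Request:
{"fn": "step_arm", "kwargs": {"commands": [{"translation": [4, 0, 10], "roll": 0}, {"translation": [0, 0, 20], "roll": 0}, {"translation": [0, 0, 20], "roll": 0}, {"translation": [0, 0, 0], "roll": 0}, {"translation": [0, 0, 0], "roll": 0}]}}

```text
time: 5.08
tool_pos: [0.5388, 0.2158, 0.0112]
tool_rot: [-3.142, -0.0, 1.568]
contact_force: [-0.4, 0.5, 0.5]
opening: 0.0917
grip_force: 0.0
```

Request:
{"fn": "step_arm", "kwargs": {"commands": [{"translation": [0, 0, 0], "roll": 0}, {"translation": [0, 0, 0], "roll": 0}, {"translation": [0, 0, 0], "roll": 0}, {"translation": [0, 0, 0], "roll": 0}, {"translation": [0, 0, 0], "roll": 0}, {"translation": [0, 0, 0], "roll": 0}, {"translation": [0, 0, 0], "roll": 0}, {"translation": [0, 0, 0], "roll": 0}, {"translation": [0, 0, 0], "roll": 0}, {"translation": [0, 0, 0], "roll": 0}], "fingers": 0.4, "grip_force": 25}}

```text
time: 5.92
tool_pos: [0.5386, 0.2162, 0.0113]
tool_rot: [3.141, -0.0, 1.569]
contact_force: [-1.7, -0.5, 5.9]
opening: 0.0615
grip_force: 25.0
```

```bash
python3 -c "
from h import *
plan([.5087,.0195,.1],1.57+.26)"
```

```text
shift mm [-196.7  -29.5  -88.8] norm 217.8 roll -0.2611636876304311 pos [0.5386 0.2162 0.0113] rot [ 3.1412e+00 -2.0000e-04  1.5688e+00] q6 0.251 t 5.9167
```

Request:
{"fn": "step_arm", "kwargs": {"commands": [{"translation": [0, 0, -15], "roll": 0}, {"translation": [0, 0, -30], "roll": -0.065}, {"translation": [0, 0, -30], "roll": -0.065}, {"translation": [0, 0, -30], "roll": -0.065}, {"translation": [0, 0, 0], "roll": -0.065}, {"translation": [0, 0, 0], "roll": 0}, {"translation": [0, 0, 0], "roll": 0}], "grip_force": 30}}

```text
time: 6.5
tool_pos: [0.538, 0.2159, 0.1151]
tool_rot: [-3.14, -0.0, 1.827]
contact_force: [0.3, -0.0, -1.4]
opening: 0.0611
grip_force: 30.0
```

```bash
python3 -c "
from h import *
plan([.509,.0205,.115],1.57+.26)"
```

```text
shift mm [-1.817e+02 -7.750e+01  1.000e-01] norm 197.6 roll -0.0031127589969965896 pos [0.538  0.2159 0.1151] rot [-3.1404 -0.      1.8269] q6 -0.007 t 6.5
```

Request:
{"fn": "step_arm", "kwargs": {"commands": [{"translation": [-30.3, -12.9, 0], "roll": 0}, {"translation": [-30.3, -12.9, 0], "roll": 0}, {"translation": [-30.3, -12.9, 0], "roll": 0}, {"translation": [-30.3, -12.9, 0], "roll": 0}, {"translation": [-30.3, -12.9, 0], "roll": 0}, {"translation": [-30.3, -12.9, 0], "roll": 0}, {"translation": [0, 0, 0], "roll": 0}, {"translation": [0, 0, 0], "roll": 0}, {"translation": [0, 0, 0], "roll": 0}]}}

```text
time: 7.25
tool_pos: [0.5096, 0.0208, 0.1147]
tool_rot: [-3.14, -0.001, 1.827]
contact_force: [0.5, -0.6, -1.9]
opening: 0.0616
grip_force: 30.0
```

```bash
python3 - <<'E'
from h import *
plan([.509,.0205,.074],1.57+.26)
ims=[]
for c in ["side","scene"]:
    im=read_camera(c); k=get_calibration(c); p=proj([.509,.0205,.09],k); x,y=int(p[0]),int(p[1])
    print(c,x,y,[proj([.509,.0205,z],k).round(1).tolist() for z in (.08,.105)])
    ims.append(cv2.resize(im[y-50:y+50,x-50:x+50],(400,400),interpolation=cv2.INTER_CUBIC))
cv2.imwrite("pics/s1.png",np.hstack(ims)[:,:,::-1])
E
```

```text
shift mm [-0.2 -0.5 40.7] norm 40.7 roll -0.003155129544555102 pos [0.5096 0.0208 0.1147] rot [-3.1398e+00 -1.2000e-03  1.8268e+00] q6 -0.366 t 7.25
side 286 204 [[286.1, 208.6], [286.3, 197.4]]
scene 273 195 [[273.5, 198.9], [273.3, 189.6]]
```

View pics/s1.png

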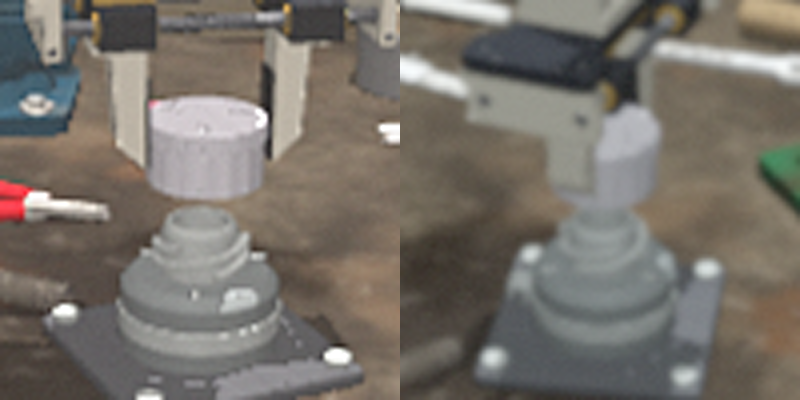

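The crop shows the cap held level over the neck, about 2 mm towards +x of the neck axis in the side view (cap at column 205, neck at 200). I'll correct that and lower it.

Request:
{"fn": "step_arm", "kwargs": {"commands": [{"translation": [0, -1.8, 10], "roll": 0}, {"translation": [0, 0, 8], "roll": 0}, {"translation": [0, 0, 6], "roll": 0}, {"translation": [0, 0, 5], "roll": 0}, {"translation": [0, 0, 0], "roll": 0}, {"translation": [0, 0, 0], "roll": 0}]}}

```text
time: 7.85
tool_pos: [0.5083, 0.0203, 0.0864]
tool_rot: [-3.141, -0.0, 1.829]
contact_force: [-0.5, -0.1, -1.6]
opening: 0.061
grip_force: 30.0
```

Request:
{"fn": "step_arm", "kwargs": {"commands": [{"translation": [0, 0, 3], "roll": 0}, {"translation": [0, 0, 3], "roll": 0}, {"translation": [0, 0, 3], "roll": 0}, {"translation": [0, 0, 0], "roll": 0}, {"translation": [0, 0, 0], "roll": 0}]}}

```text
time: 8.27
tool_pos: [0.5083, 0.02, 0.0776]
tool_rot: [-3.141, -0.0, 1.829]
contact_force: [-0.6, -0.7, -2.0]
opening: 0.0609
grip_force: 30.0
```

Request:
{"fn": "step_arm", "kwargs": {"commands": [{"translation": [0, 0, 2], "roll": 0}, {"translation": [0, 0, 2], "roll": 0}, {"translation": [0, 0, 0], "roll": 0}, {"translation": [0, 0, 0], "roll": 0}, {"translation": [0, 0, 0], "roll": 0}]}}

```text
time: 8.68
tool_pos: [0.5087, 0.0199, 0.0741]
tool_rot: [3.141, 0.0, 1.829]
contact_force: [-0.9, -0.8, 3.1]
opening: 0.061
grip_force: 30.0
```

Request:
{"fn": "step_arm", "kwargs": {"commands": [{"translation": [0, 0, 0.3], "roll": 0.07}, {"translation": [0, 0, 0.3], "roll": 0.07}, {"translation": [0, 0, 0.3], "roll": 0.07}, {"translation": [0, 0, 0.3], "roll": 0.07}, {"translation": [0, 0, 0], "roll": 0}, {"translation": [0, 0, 0], "roll": 0}]}}

```text
time: 9.18
tool_pos: [0.5088, 0.0202, 0.0728]
tool_rot: [3.14, -0.0, 1.55]
contact_force: [1.0, -0.6, 3.4]
opening: 0.0613
grip_force: 30.0
```

```bash
python3 -c "
from h import *
s=observe();print(s['torque'],s['contact_force'],s['tool_pos'],s['tool_rot'])"
```

```text
[ 0.04690119  0.0303947  -0.0392365 ] [ 0.9773207  -0.64773398  3.41613047] [0.50881849 0.02021127 0.07282991] [ 3.14042536e+00 -3.84628837e-04  1.55048290e+00]
```

Request:
{"fn": "step_arm", "kwargs": {"commands": [{"translation": [0, 0, 0.35], "roll": 0.08}, {"translation": [0, 0, 0.35], "roll": 0.08}, {"translation": [0, 0, 0.35], "roll": 0.08}, {"translation": [0, 0, 0.35], "roll": 0.08}, {"translation": [0, 0, 0], "roll": 0}]}}

```text
time: 9.6
tool_pos: [0.5086, 0.0201, 0.0714]
tool_rot: [3.141, -0.0, 1.227]
contact_force: [-0.4, 0.7, 4.0]
opening: 0.0612
grip_force: 30.0
```

```bash
python3 -c "
from h import *
s=observe();print(s['torque'],s['contact_force'],s['tool_pos'],s['tool_rot'])"
```

```text
[ 0.02958947  0.10029871 -0.09507239] [-0.43686509  0.70227676  4.00078818] [0.50857398 0.02007839 0.07137289] [ 3.14106674e+00 -3.48568611e-04  1.22707959e+00]
```

About 35° is turned with almost no torque, so this looks like the cap that fits. I'll carry on.

Request:
{"fn": "step_arm", "kwargs": {"commands": [{"translation": [0, 0, 0.35], "roll": 0.08}, {"translation": [0, 0, 0.35], "roll": 0.08}, {"translation": [0, 0, 0.35], "roll": 0.08}, {"translation": [0, 0, 0.35], "roll": 0.08}, {"translation": [0, 0, 0.35], "roll": 0.08}, {"translation": [0, 0, 0.35], "roll": 0.08}, {"translation": [0, 0, 0.2], "roll": 0.08}, {"translation": [0, 0, 0], "roll": 0}]}}

```text
time: 10.27
tool_pos: [0.5086, 0.0201, 0.0692]
tool_rot: [3.141, -0.001, 0.668]
contact_force: [-0.5, 0.1, 6.7]
opening: 0.0614
grip_force: 30.0
```

```bash
python3 -c "
from h import *
s=observe();print(s['torque'],s['contact_force'],s['tool_pos'],s['tool_rot'])"
```

```text
[-0.05963922  0.29708143 -0.10784874] [-0.54788097  0.06626335  6.72366673] [0.50859555 0.02013897 0.06924443] [ 3.14123011e+00 -6.02912918e-04  6.68123235e-01]
```

Request:
{"fn": "step_arm", "kwargs": {"commands": [{"translation": [0, 0, 0], "roll": 0.07}, {"translation": [0, 0, 0], "roll": 0.07}, {"translation": [0, 0, 0], "roll": 0.07}, {"translation": [0, 0, 0], "roll": 0.07}, {"translation": [0, 0, 0], "roll": 0}]}}

```text
time: 10.68
tool_pos: [0.5089, 0.0201, 0.0692]
tool_rot: [3.141, -0.001, 0.389]
contact_force: [0.2, -0.1, 4.6]
opening: 0.0614
grip_force: 30.0
```

```bash
python3 -c "
from h import *
s=observe();print(s['torque'],s['contact_force'],s['tool_pos'],s['tool_rot'])"
```

```text
[-0.0593672   0.16389125 -0.06154415] [ 0.17439164 -0.12749468  4.57136741] [0.50885509 0.0201326  0.06924955] [ 3.14114814e+00 -1.19794706e-03  3.88723759e-01]
```

Request:
{"fn": "step_arm", "kwargs": {"commands": [{"translation": [0, 0, 0], "roll": 0.06}, {"translation": [0, 0, 0], "roll": 0.06}, {"translation": [0, 0, 0], "roll": 0.06}, {"translation": [0, 0, 0], "roll": 0.06}, {"translation": [0, 0, 0], "roll": 0}]}}

```text
time: 11.1
tool_pos: [0.5089, 0.0201, 0.0693]
tool_rot: [3.141, -0.001, 0.149]
contact_force: [-0.7, -0.1, 5.4]
opening: 0.0609
grip_force: 30.0
```

```bash
python3 -c "
from h import *
s=observe();print(s['torque'],s['contact_force'],s['tool_pos'],s['tool_rot'])"
```

```text
[-0.04127616  0.20416187 -0.06419502] [-0.73851265 -0.11396333  5.40306101] [0.50887567 0.02014093 0.06926266] [ 3.14144857e+00 -1.34393501e-03  1.49218186e-01]
```

Request:
{"fn": "step_arm", "kwargs": {"commands": [{"translation": [0, 0, 0], "roll": 0.06}, {"translation": [0, 0, 0], "roll": 0.06}, {"translation": [0, 0, 0], "roll": 0.06}, {"translation": [0, 0, 0], "roll": 0.06}, {"translation": [0, 0, 0], "roll": 0}]}}

```text
time: 11.52
tool_pos: [0.5085, 0.0202, 0.0692]
tool_rot: [3.142, -0.001, -0.09]
contact_force: [-1.2, -0.7, 6.2]
opening: 0.0615
grip_force: 30.0
```

```bash
python3 - <<'E'
from h import *
s=observe();print(s['torque'],s['contact_force'],s['tool_pos'],s['tool_rot'],s['qpos'][5])
ims=[]
for c in ["side","scene"]:
    im=read_camera(c); k=get_calibration(c); p=proj([.509,.0205,.085],k); x,y=int(p[0]),int(p[1])
    print(c,[proj([.509,.0205,z],k).round(1).tolist() for z in (.058,.092)],x,y)
    ims.append(cv2.resize(im[y-50:y+50,x-50:x+50],(400,400),interpolation=cv2.INTER_CUBIC))
cv2.imwrite("pics/s2.png",np.hstack(ims)[:,:,::-1])
E
```

```text
[-0.09209226  0.37952937 -0.27910394] [-1.23961748 -0.68731031  6.2327679 ] [0.50852003 0.02017317 0.06921741] [ 3.14154040e+00 -5.77212305e-04 -9.02041787e-02] 1.5500179013078088
side [[286.0, 218.3], [286.2, 203.2]] 286 206
scene [[273.7, 206.9], [273.4, 194.5]] 273 197
```

View pics/s2.png

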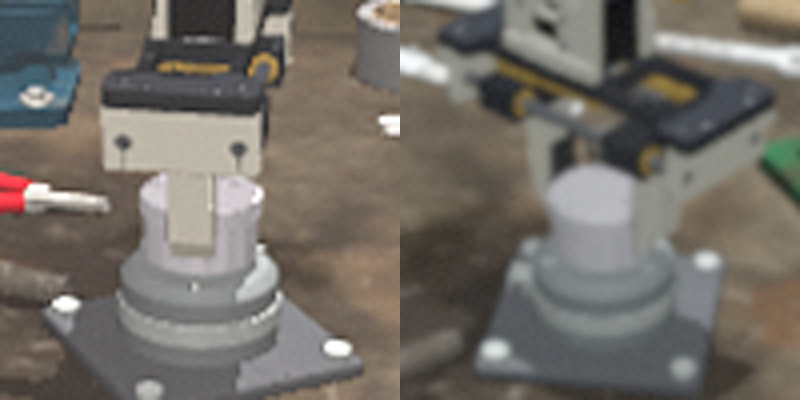

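The cap is seated low and level on the pot, with its lower edge just above the shoulder, and the torque is now rising. One more tightening turn.

Request:
{"fn": "step_arm", "kwargs": {"commands": [{"translation": [0, 0, 0], "roll": 0.05}, {"translation": [0, 0, 0], "roll": 0.05}, {"translation": [0, 0, 0], "roll": 0.05}, {"translation": [0, 0, 0], "roll": 0}, {"translation": [0, 0, 0], "roll": 0}]}}

```text
time: 12.03
tool_pos: [0.5086, 0.0203, 0.0692]
tool_rot: [-3.141, -0.001, -0.238]
contact_force: [-1.0, 0.3, 4.8]
opening: 0.0612
grip_force: 30.0
```

```bash
python3 -c "
from h import *
s=observe();print(s['torque'],s['contact_force'],s['tool_pos'],s['tool_rot'])"
```

```text
[ 0.0560855   0.32022911 -0.02883577] [-0.99089057  0.29147489  4.75781466] [0.50863745 0.02027114 0.06921957] [-3.14123905e+00 -7.66255063e-04 -2.37563168e-01]
```

Request:
{"fn": "step_arm", "kwargs": {"commands": [{"translation": [0, 0, 0], "roll": 0}, {"translation": [0, 0, 0], "roll": 0}, {"translation": [0, 0, 0], "roll": 0}, {"translation": [0, 0, 0], "roll": 0}, {"translation": [0, 0, -15], "roll": 0}, {"translation": [0, 0, -35], "roll": 0}, {"translation": [-30, 0, -35], "roll": 0}, {"translation": [-35, 0, 0], "roll": 0}, {"translation": [-35, 0, 0], "roll": 0}, {"translation": [0, 0, 0], "roll": 0}, {"translation": [0, 0, 0], "roll": 0}], "fingers": 1}}

```text
time: 12.95
tool_pos: [0.4127, 0.0437, 0.1507]
tool_rot: [-3.142, 0.0, -0.24]
contact_force: [0.7, -0.1, 0.5]
opening: 0.0923
grip_force: 0.0
```

```bash
python3 - <<'E'
from h import *
print(observe()["tool_pos"],observe()["tool_rot"],observe()["time"])
k=get_calibration("wrist")
im=read_camera("wrist"); np.save("w4.npy",im); np.savez("k4.npz",**{a:np.array(b) for a,b in k.items()})
c=proj([.5087,.02,.092],k); print(c)
x0,y0=max(int(c[0])-80,0),max(int(c[1])-60,0)
cr=im[y0:y0+120,x0:x0+160].astype(float); print(x0,y0)
cr=np.clip((cr-150)*255/105,0,255).astype(np.uint8)
cv2.imwrite("pics/w4.png",cv2.resize(cr,None,fx=5,fy=5,interpolation=cv2.INTER_CUBIC)[:,:,::-1])
E
```

```text
[0.41271164 0.043662   0.15066752] [-3.14154317e+00  1.39510391e-04 -2.39801583e-01] 12.95
[277.74033151  84.92018197]
197 24
```

View pics/w4.png

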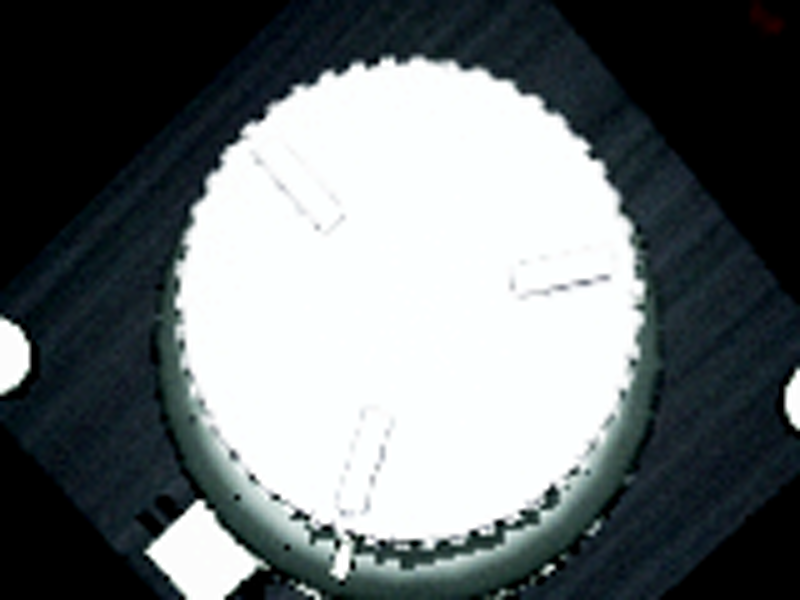

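```bash
python3 - <<'E'
from h import *
k=dict(np.load("k4.npz"))
f=lambda u,v:(197+(u+.5)/5-.5,24+(v+.5)/5-.5)
for z in (.093,.098):
  M=np.array([atz(f(*p),k,z) for p in [(562,271),(298,186),(366,461)]])
  A=np.c_[2*M[:,:2],np.ones(3)]; s=np.linalg.solve(A,(M[:,:2]**2).sum(1)); c=s[:2]
  print("ribs centre",c,np.linalg.norm(M[:,:2]-c,axis=1),np.degrees(np.arctan2(M[:,1]-c[1],M[:,0]-c[0])))
E
```

```text
ribs centre [0.50859869 0.01964216] [0.02083282 0.02083282 0.02083282] [-91.52224446  30.42304342 150.22355549]
ribs centre [0.50785708 0.01981737] [0.02034835 0.02034835 0.02034835] [-91.52224446  30.42304342 150.22355549]
```

The rib circle measures 20.8 mm at z = 93 mm, the same as when the cap was on the bench, so the cap top is at home height. The centre is within 1 mm of the pot's axis. The other white cap stands untouched, about 0.28 m from the pot.

```bash
python3 -c "
from cell import *
print(hand_in())"
```

```text
the job is handed in; nothing more can be done
None
```

The first cap I tried screwed fully home on the pot with no binding, and the other cap was left untouched on the bench about 0.28 m away; the job is handed in, but no verdict came back.

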